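Find the warped lid by rocking it on the surface plate

ROBOT

A 7-joint arm with a two-finger parallel gripper is mounted at the origin on the work surface. World frame = base frame: x ahead of the robot, y to its left, z up, the work surface at z = 0. Lengths are in m, angles in rad, forces in N, time in s.
With the tool pointing down it reaches from about 0.425 to 0.925 m from the base axis. Payload 6.8 kg.
Tool frame: the origin (TCP) lies on the front face of the gripper's body, between the roots of the fingers; the fingertips stand 73 mm ahead of it and the grasp point (between the pads) lies r.pinch_z ahead of it (r.pinch_z is the distance from the TCP to the grasp point, in m); z points along the fingers, y is the direction in which the jaws open and shut (so a half turn about z gives the same grasp; the last joint's range is limited). The gripper opens to 85 mm and grips with 20 to 120 N. Pads are 22 mm wide; open, the fingers measure 114 mm over their backs; the gripper's body (76 mm by 85 mm) begins 54 mm behind the grasp point. The pads swing forward as they close: fully open they stand 13 mm farther back than shut.
Start: joints at [-1.388, 0.477, 0.022, 1.555, -0.011, 1.109, -0.083], TCP at [0.194, 0.647, 0.304] pointing down, gripper open.
Joint ranges: [-2.96, 2.96], [-0.34, 2.1], [-1.41, 1.46], [0.24, 2.44], [-1.37, 4.51], [0.17, 1.92], [-2.96, 2.96]. Speed limits (rad/s): [2.39, 2.39, 3.14, 3.14, 3.14, 3.14, 3.14].

INTERFACE

Orientations are given as a rotation vector (axis times angle).
In Python, from bench import readout, grab_frame, r, search_frame, masks_of, tip_of gives the robot as it stands.
- The arm moves only by the tool step_arm, never from a script. Its argument "commands" is a list of rows, each a list of 7 numbers: the shift along the tool's x, y, z as a fraction of full scale, then the turn, a rotation vector about the tool's x, y, z as a fraction of full scale, then the gripper's target within -1 to 1 (shut at 1, half-way at 0, fully open at -1). In form: [[tx, ty, tz, ax, ay, az, hand], ...]. A call has exactly 10 rows; each row is the pose to reach, as a shift and turn from the pose measured when the call began, along the tool's axes at that moment, turning the shorter way round; what a row does not reach only later rows make up. Full scale, the value 1, is 500 mm for a shift and 360 degrees for a turn. A row lasts 1/8 s, in which the tool goes at most 62.5 mm and 10.7 degrees, less where a joint would pass 70% of its speed; a pose out of reach is approached as far as the arm can. A call with a number of a shift or a turn outside -1 to 1 is refused whole. A call with a gripper value outside its range is refused whole. The fingers move at their own pace and stop on an object; "newtons" is the grip in N (left out, the last holds). Time passes only in rows, so rows that repeat a pose let the fingers close, or fill a call up. It gives the time, the measured TCP pose, the force and the opening at its end, in the units of the state.
- readout.get_obs(): the state, without advancing time (a new reading comes with each control period).
- grab_frame(name): name is "scene" or "side" or "wrist"; returns a dict with "img" (384x512x3 uint8, red, green, blue), "K" (3x3 intrinsics, pixels), "D" ([k1, k2, p1, p2, k3] as OpenCV has them; the pictures are not rectified), "world_to_cam" (4x4, takes a point from world to camera coordinates). Camera axes: x right, y down, z forward; pixel columns grow to the right and rows downward; lengths in m; the calibration is good to about 2 mm. A picture is of the moment at which its call begins. There is no depth.
- r.hand_in(): hands the job in, once; it reports no verdict.
Trained networks look in a picture, given as the dict that the camera call returned (one of the last four; its "shot" number tells which), for a name from the list of things; names that differ only in an ending like _2 or _b are one class to them, and where a whole thing is asked for, a point or a joint stands for the part that bears it (a point fixed in the world has none). Each returns a list of dicts, best first, with "p" (0 to 1); they miss things now and then, are a little off and sometimes report something else, mostly with a low value. They report only what shows in the picture. A call takes as long as a camera call. They do not tell look-alikes from the thing itself.
- search_frame(thing, picture): "extent" ([centre column, centre row, width, height] in pixels, round what is visible of it).
- masks_of(thing, picture): "pixels" (384x512 bool, what is visible of it) and "extent" ([centre column, centre row, width, height] in pixels, round what is visible of it).
- tip_of(thing, picture): "point" ([column, row] in pixels: a listed point, or the origin of a listed thing).
The state is a dict: "clock": time; "joints": joint angles; "qvel": joint speeds; "tau": joint torques, N m; "tcp_pos": TCP position; "orientation": TCP orientation; "contact_force": force on the tool from outside, world axes, zero at the start; "moment": the same for the moment, N m; "grip_width": finger opening in m.
Only numpy, scipy, OpenCV 4.12 (cv2) and the standard library are available. Lean on these libraries where they do the work, as an engineer would, in place of code of your own. Each camera call takes 0.05 s, during which the arm holds its last target. There are 200 camera calls.

TASK

One of the three instrument lids on the granite surface plate has a warped rim. Press the corners at the window ends with light fingertip pressure to find the lid that rocks, then rock that lid back by pressing its diagonally opposite corner, at the brass stud end. Lift that lid off and lay it flat, top up, in the red reject tray without dropping it; leave the two good lids lying where they are and do not disturb anything else.

Things in the scene. Friction and masses are not known exactly. Their poses are not given: they have to be found in the camera images.
- granite: black granite surface plate 250 (x) x 400 (y) x 50 mm, fixed, on levelling feet (top 64 to 74 mm above the bench). Origin: centre of the stone's underside, z up. The lids rest on its top. Press a lid on it with 4 to 12 N, half a second a corner, the last millimetres at about 5 mm/s: contact is hard, and 40 N is too much. Good lids give at no corner
- lid_1: one of three look-alike moulded plastic lids, 140 (x) x 60 (y) x 10 mm, about 0.13 kg, lying loose, top up. Origin: centre of underside; z up, flat top at z = 10. x runs to the heavier end, with a brass earth stud (12 mm wide, 10 tall, at x 34, y 0); the -x end has a flush dark window, x -62 to -14, y +-18. Screw holes at x +-62, y +-23.5 mark the corners. Good or warped: the top looks level either way, only pressing tells
- lid_2: one of three look-alike moulded plastic lids, 140 (x) x 60 (y) x 10 mm, about 0.13 kg, lying loose, top up. Origin: centre of underside; z up, flat top at z = 10. x runs to the heavier end, with a brass earth stud (12 mm wide, 10 tall, at x 34, y 0); the -x end has a flush dark window, x -62 to -14, y +-18. Screw holes at x +-62, y +-23.5 mark the corners. Good or warped: the top looks level either way, only pressing tells
- lid_3: one of three look-alike moulded plastic lids, 140 (x) x 60 (y) x 10 mm, about 0.13 kg, lying loose, top up. Origin: centre of underside; z up, flat top at z = 10. x runs to the heavier end, with a brass earth stud (12 mm wide, 10 tall, at x 34, y 0); the -x end has a flush dark window, x -62 to -14, y +-18. Screw holes at x +-62, y +-23.5 mark the corners. Good or warped: the top looks level either way, only pressing tells
- red_tray: red open reject tray, fixed, beside the granite, left or right; 210 (x) x 150 (y) x 30 mm outside, walls and floor 4 mm; origin: centre of its underside, z up
- lid_1_stud (a point): top of the brass stud of lid 1, 20 mm above its underside (0.1 mm more on the warped lid, too little to measure; the judge knows it by that). On the warped lid one window-end corner, left or right, hangs 3.5 mm clear of the granite: about 1 N takes it down, tilting the lid 0.09 rad and lifting the diagonally opposite stud-end corner; let go, it falls back
- lid_2_stud (a point): top of the brass stud of lid 2, 20 mm above its underside (0.1 mm more on the warped lid, too little to measure; the judge knows it by that). On the warped lid one window-end corner, left or right, hangs 3.5 mm clear of the granite: about 1 N takes it down, tilting the lid 0.09 rad and lifting the diagonally opposite stud-end corner; let go, it falls back
- lid_3_stud (a point): top of the brass stud of lid 3, 20 mm above its underside (0.1 mm more on the warped lid, too little to measure; the judge knows it by that). On the warped lid one window-end corner, left or right, hangs 3.5 mm clear of the granite: about 1 N takes it down, tilting the lid 0.09 rad and lifting the diagonally opposite stud-end corner; let go, it falls back
- parts_tray: grey tray of the same size with brass standoffs and black knobs fixed in it, on the other side; bystander, fixed
- screwdriver: screwdriver with a red handle lying beyond the granite; bystander, loose
- battery: dark nine-volt battery, 17 x 26 x 48 mm, standing beyond the granite; bystander, loose
- box: empty open plastic instrument case, 60 (x) x 140 (y) x 45 mm, beyond the granite; bystander, loose
There are look-alikes about, which are no part of the job. Leave any brown or orange look-alike of the lid_1 alone.

How it is judged:
By the outcome, as a careful person would: the job done as asked, in the order asked, and still so for the second after the job is handed in, with the robot touching nothing.
It also fails if it takes over 72 s, if anything falls off the work surface, if the arm or the gripper's body presses on something with over 40 N, if the wrist force passes 120 N, or if a joint passes its speed limit or range.

## Working session

There is one attempt and no reset: what is moved stays moved. The work goes in short steps, Python scripts to look and compute and a tool call to move; the robot and the scene stay as the last step left them, time stands still between calls to the robot, and variables do not carry over. Pictures are saved under pics/ and viewed, about 8 in all and at most 12, crops included, and the job is handed in when it is done.

Besides the shell and the picture viewer there is one more tool, called as name(argument=value, ...) on one line, values as JSON. step_arm: Moves the arm, as the interface text tells. Its arguments: {"type":"object","properties":{"commands":{"type":"array"},"newtons":{"type":"number"}},"required":["commands"]}

```bash
ls; mkdir -p pics; python3 - <<'E'
from bench import readout, grab_frame, r, search_frame, masks_of, tip_of
import cv2,numpy as np
print(readout.get_obs(), r.pinch_z)
ims=[]
for n in ["scene","side","wrist"]:
    f=grab_frame(n); cv2.imwrite(f"pics/{n}0.png",f["img"][:,:,::-1]); ims.append(f["img"])
    C=np.linalg.inv(f["world_to_cam"]);print(n,C[:3,3].round(3),C[:3,2].round(2),f["K"][0,0],f["D"])
    for t in ["lid_1","lid_1_stud","red_tray","granite"]:
        print(t,[(np.round(d["point"],1).tolist(),round(d["p"],2)) for d in tip_of(t,f)])
cv2.imwrite("pics/a.png",cv2.resize(np.hstack(ims[:2]),(800,300))[:,:,::-1])
E
```

```text
pics
{'clock': 0.0, 'joints': array([-1.38810252,  0.47782032,  0.02231494,  1.55644783, -0.01151512,
        1.10932692, -0.08308688]), 'qvel': array([-5.41302901e-04,  1.37747290e-03,  3.20261246e-04, -3.82794392e-05,
        9.88289043e-04, -4.01818859e-04,  4.24368178e-04]), 'tau': array([-1.85780627e-04, -5.96476150e+01,  1.60775285e+00, -2.81182677e+01,
        1.24316677e-02,  9.56623204e-03,  6.33424875e-06]), 'tcp_pos': array([0.19338547, 0.6462182 , 0.3029131 ]), 'orientation': array([-4.55069438e-01, -3.10829895e+00,  2.93457273e-03]), 'contact_force': array([-0.16183794,  0.26727236,  0.04251502]), 'moment': array([ 0.01485096,  0.04891248, -0.01611687]), 'grip_width': 0.08518446396171178} 0.0539
scene [1.151 0.096 0.902] [-0.64 -0.08 -0.76] 405.7664392723288 [-0.12633868  0.          0.          0.          0.        ]
lid_1 [([254.1, 219.7], 0.88), ([169.3, 138.3], 0.87), ([300.0, 233.3], 0.86), ([122.5, 266.4], 0.73), ([203.2, 211.0], 0.59)]
lid_1_stud [([127.3, 268.2], 0.9), ([164.7, 130.6], 0.64)]
red_tray [([139.8, 188.1], 0.86), ([250.2, 237.0], 0.26)]
granite [([249.8, 237.6], 0.84)]
side [ 0.05  -0.55   0.758] [ 0.44  0.56 -0.7 ] 347.1486398570351 [-0.00745675  0.          0.          0.          0.        ]
lid_1 [([241.2, 364.8], 0.94), ([386.3, 250.5], 0.91), ([304.3, 215.1], 0.72), ([254.0, 160.2], 0.7), ([279.2, 187.0], 0.62)]
lid_1_stud [([386.5, 234.3], 0.86), ([313.3, 204.0], 0.8), ([234.5, 381.3], 0.66)]
red_tray [([332.5, 312.4], 0.79)]
granite [([280.8, 198.3], 0.61), ([193.7, 152.7], 0.27)]
wrist [0.13  0.665 0.375] [ 0.25 -0.07 -0.97] 335.50683455945955 [-0.08069971  0.          0.          0.          0.        ]
lid_1 []
lid_1_stud []
red_tray []
granite []
```

```bash
python3 - <<'E'
import cv2,numpy as np
a=cv2.imread("pics/scene0.png");b=cv2.imread("pics/side0.png")
cv2.imwrite("pics/a1.png",cv2.resize(a,(800,600),interpolation=cv2.INTER_CUBIC));cv2.imwrite("pics/b1.png",cv2.resize(b,(800,600),interpolation=cv2.INTER_CUBIC))
E
```

```text
(no output)
```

View pics/a1.png

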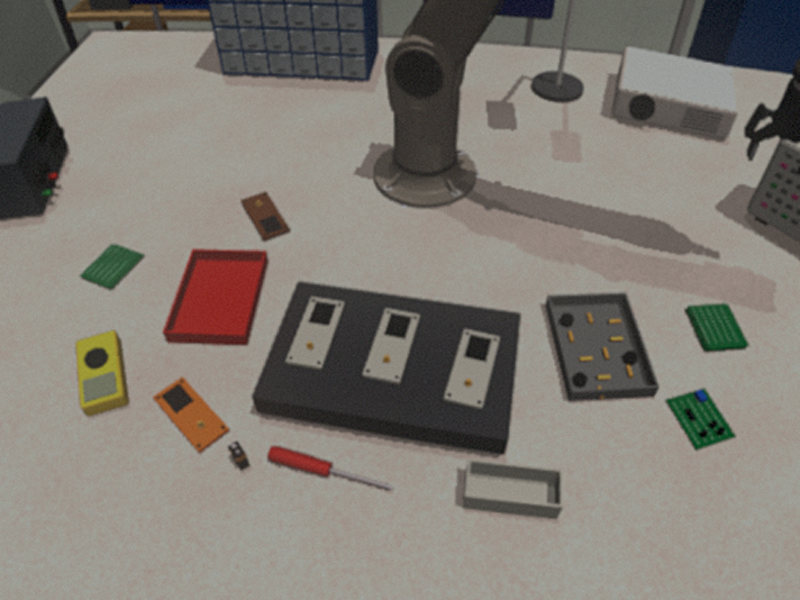

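View pics/b1.png

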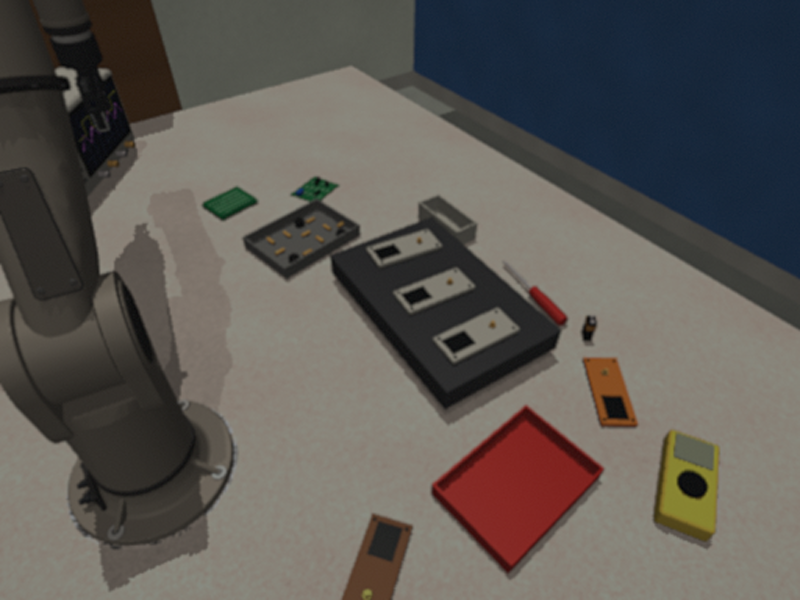

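The three white lids on the black plate, at scene (317,332), (390,345) and (471,367) in the enlarged view, are the candidates. The brown one at (265,215) and the orange one at (190,413) are decoys, because they are off the plate and the wrong colour. The lids' window ends face the robot, and the red tray is at (217,297), on the -y side.

```bash
cat > h.py <<'E'
from bench import readout, grab_frame, r, search_frame, masks_of, tip_of
import cv2,numpy as np
from scipy.spatial.transform import Rotation as R
def ray(f,p):
    n=cv2.undistortPoints(np.array(p,float).reshape(-1,1,2),f["K"],np.array(f["D"],float)).reshape(-1,2)
    C=np.linalg.inv(f["world_to_cam"]); d=np.c_[n,np.ones(len(n))]@C[:3,:3].T
    return C[:3,3],d
def plane(f,p,z):
    c,d=ray(f,p); return c+d*((z-c[2])/d[:,2])[:,None]
def tri(obs):
    A=np.zeros((3,3));b=np.zeros(3)
    for f,p in obs:
        c,d=ray(f,p);d=d[0]/np.linalg.norm(d[0]);M=np.eye(3)-np.outer(d,d);A+=M;b+=M@c
    return np.linalg.solve(A,b)
def proj(f,X):
    W=f["world_to_cam"]; rv=cv2.Rodrigues(W[:3,:3])[0]
    return cv2.projectPoints(np.array(X,float).reshape(-1,1,3),rv,W[:3,3],f["K"],np.array(f["D"],float))[0].reshape(-1,2)
def st():
    o=readout.get_obs(); return o
def rel(target,yaw=None,o=None):
    """tool-frame shift (fractions) to world target TCP; downwards pose with tool-x heading yaw"""
    o=o or st(); Rc=R.from_rotvec(o["orientation"]); s=Rc.inv().apply(np.array(target)-o["tcp_pos"])/.5
    out=s
    if yaw is not None:
        Rt=R.from_euler('z',yaw)*R.from_euler('x',np.pi)
        out=np.r_[s,(Rc.inv()*Rt).as_rotvec()/(2*np.pi)]
    return out.round(4)
E
python3 - <<'E'
from h import *
a=grab_frame("scene");b=grab_frame("side")
for p,q in [((254.1,219.7),(279.2,187)),((300,233.3),(254,160.2)),((203.2,211),(304.3,215.1)),((139.8,188.1),(332.5,312.4)),((249.8,237.6),(280.8,198.3))]:
    X=tri([(a,p),(b,q)]);print(X.round(4),proj(a,X)-p,proj(b,X)-q)
Rc=R.from_rotvec(st()["orientation"]);print(Rc.as_matrix().round(3))
print(rel([.53,0,.40],0),rel([.53,0,.40],np.pi/2),rel([.53,0,.4],np.pi))
E
```

```text
[0.5392 0.0026 0.0683] [[-2.62058367  1.48489214]] [[-2.3512639  -1.21611359]]
[0.5571 0.1319 0.0668] [[ 1.69555702 -1.16584343]] [[1.41747951 0.83623359]]
[ 0.5245 -0.1285  0.07  ] [[-0.90312526  0.41382794]] [[-0.89655049 -0.3768498 ]]
[ 0.4164 -0.3524  0.008 ] [[-1.32918079  0.38345866]] [[-1.70985575 -0.64246409]]
[ 0.5532 -0.0019  0.0127] [[-0.38461725  0.21251686]] [[-0.34453113 -0.16717135]]
[[-0.958  0.287 -0.   ]
 [ 0.287  0.958  0.   ]
 [ 0.     0.    -1.   ]]
[-1.0155 -1.0461 -0.1922 -0.     -0.      0.4537] [-1.0155 -1.0461 -0.1922 -0.     -0.      0.2037] [-1.0155 -1.0461 -0.1922  0.     -0.     -0.0463]
```

step_arm(commands=[[-0.75, -0.82, -0.12, 0, 0, -0.0463, 1], [-0.75, -0.82, -0.12, 0, 0, -0.0463, 1], [-0.75, -0.82, -0.12, 0, 0, -0.0463, 1], [-0.75, -0.82, -0.12, 0, 0, -0.0463, 1], [-0.75, -0.82, -0.12, 0, 0, -0.0463, 1], [-0.75, -0.82, -0.12, 0, 0, -0.0463, 1], [-0.75, -0.82, -0.12, 0, 0, -0.0463, 1], [-0.75, -0.82, -0.12, 0, 0, -0.0463, 1], [-0.75, -0.82, -0.12, 0, 0, -0.0463, 1], [-0.75, -0.82, -0.12, 0, 0, -0.0463, 1]], newtons=30)

```text
clock: 2.1
tcp_pos: [0.437, 0.1419, 0.3648]
orientation: [0.014, 3.14, 0.0]
contact_force: [-0.9, 0.5, -0.4]
grip_width: 0.0001
```

```bash
python3 - <<'E'
from h import *
print(st()["joints"],rel([.505,0,.38],np.pi))
E
```

```text
[-0.71344323  0.04522801  0.2749815   1.98656214 -0.01297793  1.10958408
  1.12906938] [-0.1385 -0.2826 -0.0301  0.      0.0003 -0.0014]
```

step_arm(commands=[[-0.1385, -0.2826, -0.03, 0, 0, -0.0014, 1], [-0.1385, -0.2826, -0.03, 0, 0, -0.0014, 1], [-0.1385, -0.2826, -0.03, 0, 0, -0.0014, 1], [-0.1385, -0.2826, -0.03, 0, 0, -0.0014, 1], [-0.1385, -0.2826, -0.03, 0, 0, -0.0014, 1], [-0.1385, -0.2826, -0.03, 0, 0, -0.0014, 1], [-0.1385, -0.2826, -0.03, 0, 0, -0.0014, 1], [-0.1385, -0.2826, -0.03, 0, 0, -0.0014, 1], [-0.1385, -0.2826, -0.03, 0, 0, -0.0014, 1], [-0.1385, -0.2826, -0.03, 0, 0, -0.0014, 1]])

```text
clock: 3.35
tcp_pos: [0.505, 0.0, 0.3799]
orientation: [-0.0, 3.14, 0.0]
contact_force: [0.3, 0.4, 0.0]
grip_width: 0.0003
```

```bash
python3 - <<'E'
from h import *
import pickle
f=grab_frame("wrist");print(st()["tcp_pos"],st()["joints"].round(2))
pickle.dump(f,open("w1.pkl","wb"))
cv2.imwrite("pics/w1.png",cv2.resize(f["img"][:,:,::-1],(800,600),interpolation=cv2.INTER_CUBIC))
for m in masks_of("lid_1",f):
    mm=m["pixels"].astype(np.uint8); c=max(cv2.findContours(mm,0,1)[0],key=cv2.contourArea).reshape(-1,2)
    W=plane(f,c,.079)[:,:2]; (cx,s,an)=cv2.minAreaRect((W*1000).astype(np.float32)); print(round(m["p"],2),np.round(m["extent"]),np.round(cx,1),np.round(s,1),round(an,2))
for t in ["lid_1","lid_1_stud","red_tray","granite"]:
    print(t,[(np.round(d["point"],1).tolist(),round(d["p"],2),plane(f,d["point"],{"lid_1":.069,"lid_1_stud":.089,"red_tray":0,"granite":.019}[t])[0,:2].round(4).tolist()) for d in tip_of(t,f)])
E
```

```text
[5.04987774e-01 2.89506813e-06 3.79905822e-01] [-0.51  0.12  0.43  1.88 -0.05  1.15  1.51]
0.91 [142. 173.  57. 121.] [ 527.4 -128.4] [ 61.5 140.2] 84.86
0.88 [ 46. 258.  91.  84.] [ 632.7 -268.1] [119.7  56.7] 51.09
0.75 [366. 208.  80. 115.] [567.9 129.4] [ 62.4 140.6] 80.29
0.57 [254. 181.  64. 122.] [537.6  -1. ] [ 59.8 138.6] 82.97
lid_1 [([254.5, 181.2], 0.93, [0.5352, 0.0001]), ([362.5, 208.6], 0.88, [0.5692, 0.1309]), ([45.5, 258.6], 0.84, [0.639, -0.2721]), ([143.0, 174.4], 0.56, [0.5269, -0.1311]), ([139.5, 209.6], 0.43, [0.5707, -0.1393])]
lid_1_stud [([52.5, 276.7], 0.93, [0.6535, -0.2533]), ([136.4, 209.5], 0.87, [0.5636, -0.1357])]
red_tray []
granite []
```

View pics/w1.png

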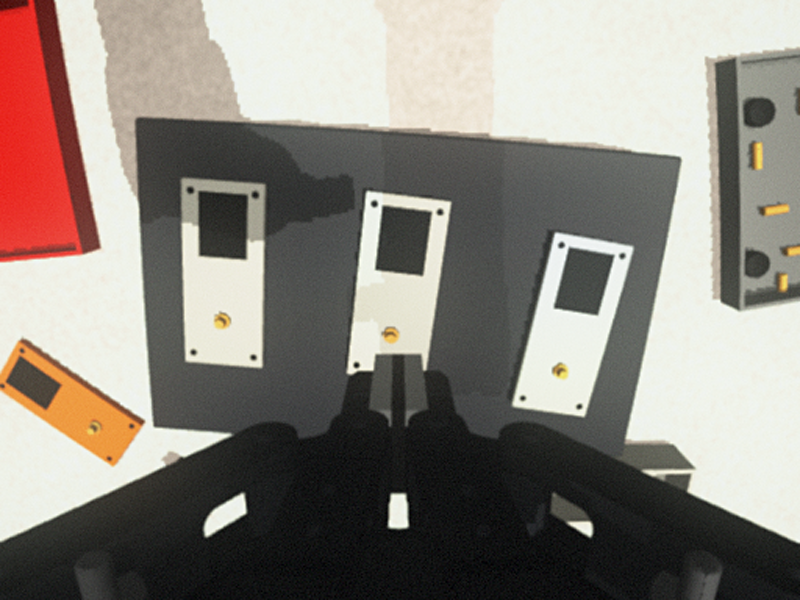

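The wrist view shows lids A (left, window end at 222,220), B (centre) and C (right) on the plate. All three have the window towards the robot and the stud away from it. The orange decoy is off the plate.

```bash
python3 - <<'E'
from h import *
import pickle
f=pickle.load(open("w1.pkl","rb"))
g=cv2.cvtColor(f["img"],cv2.COLOR_RGB2GRAY)
L={"A":[(190,190),(255,195),(193,352),(254,357)],"B":[(375,203),(439,211),(357,366)],"C":[(561,244),(622,255),(520,400),(580,407)]}
# image left=-y ; window end top: corners model (x,y)
M=np.array([(-62,-23.5),(-62,23.5),(62,-23.5),(62,23.5)])/1000
for z in (.074,.079,.084):
  for k,P in L.items():
    Q=[]
    for p in P:
        x,y=np.round(np.array(p)/1.5625).astype(int); w=g[y-3:y+4,x-3:x+4].astype(float); w=np.clip(np.median(w)-w,0,None); yy,xx=np.mgrid[y-3:y+4,x-3:x+4]
        Q.append(((w*xx).sum()/w.sum(),(w*yy).sum()/w.sum()))
    X=plane(f,Q,z)[:,:2]; m=M[:len(P)]
    mc=m-m.mean(0);xc=X-X.mean(0); u=(mc[:,0]+1j*mc[:,1]);v=(xc[:,0]+1j*xc[:,1]); s=(u.conj()*v).sum()/(abs(u)**2).sum()
    th=np.angle(s);Rm=np.array([[np.cos(th),-np.sin(th)],[np.sin(th),np.cos(th)]])
    c=X.mean(0)-Rm@m.mean(0); res=(abs(v-s*u)*1000).round(1)
    print(z,k,"scale",abs(s).round(3),"yaw",np.degrees(th).round(2),"c",(c*1000).round(1),res)
    if z==.079: print("  corners(62,23.5)",[((c+Rm@q)*1000).round(1).tolist() for q in M])
E
```

```text
0.074 A scale 1.006 yaw -4.7 c [ 528.7 -130.8] [0.  0.1 0.  0.1]
0.074 B scale 1.01 yaw -6.84 c [539.9  -1.1] [0.1 0.1 0. ]
0.074 C scale 1.006 yaw -9.52 c [570.  132.5] [0.  0.  0.1 0.1]
0.079 A scale 0.993 yaw -4.7 c [ 527.5 -129. ] [0.  0.1 0.  0.1]
  corners(62,23.5) [[463.7, -147.4], [467.6, -100.5], [587.3, -157.5], [591.2, -110.7]]
0.079 B scale 0.996 yaw -6.84 c [538.9  -1. ] [0.1 0.1 0. ]
  corners(62,23.5) [[474.5, -17.0], [480.1, 29.7], [597.6, -31.7], [603.2, 14.9]]
0.079 C scale 0.993 yaw -9.52 c [568.2 130.8] [0.  0.  0.1 0.1]
  corners(62,23.5) [[503.2, 117.9], [511.0, 164.2], [625.5, 97.3], [633.3, 143.7]]
0.084 A scale 0.979 yaw -4.7 c [ 526.3 -127.3] [0.  0.1 0.  0.1]
0.084 B scale 0.983 yaw -6.84 c [537.8  -0.9] [0.1 0.1 0. ]
0.084 C scale 0.98 yaw -9.52 c [566.5 129. ] [0.  0.  0.1 0.1]
```

step_arm(commands=[[0.061, -0.034, 0.1, 0, 0, 0, 1], [0.061, -0.034, 0.2, 0, 0, 0, 1], [0.061, -0.034, 0.3, 0, 0, 0, 1], [0.061, -0.034, 0.37, 0, 0, 0, 1], [0.061, -0.034, 0.41, 0, 0, 0, 1], [0.061, -0.034, 0.425, 0, 0, 0, 1], [0.061, -0.034, 0.433, 0, 0, 0, 1], [0.061, -0.034, 0.438, 0, 0, 0, 1], [0.061, -0.034, 0.441, 0, 0, 0, 1], [0.061, -0.034, 0.4435, 0, 0, 0, 1]])

```text
clock: 4.9
tcp_pos: [0.4752, -0.017, 0.1584]
orientation: [-0.0, 3.139, 0.001]
contact_force: [-0.6, -0.5, 0.6]
grip_width: -0.0002
```

```bash
python3 -c "
from h import *
o=st();print(o['tcp_pos'],o['contact_force'],o['qvel'].round(3),o['orientation'])"
```

```text
[ 0.47516977 -0.01695479  0.15843222] [-0.57751271 -0.51514317  0.57962123] [ 0.01   0.021 -0.01   0.006 -0.013 -0.021  0.01 ] [-1.95865256e-05  3.13877068e+00  7.20649701e-04]
```

step_arm(commands=[[0, 0, 0.0014, 0, 0, 0, 1], [0, 0, 0.0028, 0, 0, 0, 1], [0, 0, 0.0042, 0, 0, 0, 1], [0, 0, 0.0054, 0, 0, 0, 1], [0, 0, 0.0066, 0, 0, 0, 1], [0, 0, 0.0078, 0, 0, 0, 1], [0, 0, 0.009, 0, 0, 0, 1], [0, 0, 0.0102, 0, 0, 0, 1], [0, 0, 0.0114, 0, 0, 0, 1], [0, 0, 0.0126, 0, 0, 0, 1]])

```text
clock: 6.15
tcp_pos: [0.4752, -0.017, 0.1521]
orientation: [-0.0, 3.139, 0.001]
contact_force: [0.2, 1.6, 0.4]
grip_width: -0.0
```

step_arm(commands=[[0, 0, 0.001, 0, 0, 0, 1], [0, 0, 0.002, 0, 0, 0, 1], [0, 0, 0.003, 0, 0, 0, 1], [0, 0, 0.004, 0, 0, 0, 1], [0, 0, 0.005, 0, 0, 0, 1], [0, 0, 0.006, 0, 0, 0, 1], [0, 0, 0.006, 0, 0, 0, 1], [0, 0, 0.006, 0, 0, 0, 1], [0, 0, 0.006, 0, 0, 0, 1], [0, 0, 0.006, 0, 0, 0, 1]])

```text
clock: 7.4
tcp_pos: [0.4752, -0.0169, 0.1491]
orientation: [-0.0, 3.139, 0.001]
contact_force: [-0.7, -0.4, -1.2]
grip_width: -0.0001
```

step_arm(commands=[[0, 0, 0.001, 0, 0, 0, 1], [0, 0, 0.002, 0, 0, 0, 1], [0, 0, 0.003, 0, 0, 0, 1], [0, 0, 0.004, 0, 0, 0, 1], [0, 0, 0.005, 0, 0, 0, 1], [0, 0, 0.005, 0, 0, 0, 1], [0, 0, 0.005, 0, 0, 0, 1], [0, 0, 0.005, 0, 0, 0, 1], [0, 0, 0.005, 0, 0, 0, 1], [0, 0, 0.005, 0, 0, 0, 1]])

```text
clock: 8.65
tcp_pos: [0.4753, -0.017, 0.1481]
orientation: [0.001, 3.139, 0.003]
contact_force: [-7.3, -0.1, 22.8]
grip_width: -0.0003
```

step_arm(commands=[[0, 0, -0.012, 0, 0, 0, 1], [-0.0096, 0.0934, -0.012, 0, 0, 0, 1], [-0.0096, 0.0934, -0.012, 0, 0, 0, 1], [-0.0096, 0.0934, -0.004, 0, 0, 0, 1], [-0.0096, 0.0934, -0.002, 0, 0, 0, 1], [-0.0096, 0.0934, -0.0008, 0, 0, 0, 1], [-0.0096, 0.0934, 0.0004, 0, 0, 0, 1], [-0.0096, 0.0934, 0.001, 0, 0, 0, 1], [-0.0096, 0.0934, 0.001, 0, 0, 0, 1], [-0.0096, 0.0934, 0.001, 0, 0, 0, 1]])

```text
clock: 9.9
tcp_pos: [0.48, 0.0288, 0.1482]
orientation: [0.003, 3.139, 0.003]
contact_force: [-1.9, -1.2, 9.1]
grip_width: 0.0003
```

step_arm(commands=[[0, 0, 0.0008, 0, 0, 0, 1], [0, 0, -0.012, 0, 0, 0, 1], [-0.0232, 0.0891, -0.012, 0, 0, 0, 1], [-0.0464, 0.1782, -0.012, 0, 0, 0, 1], [-0.0464, 0.1782, -0.012, 0, 0, 0, 1], [-0.0464, 0.1782, -0.004, 0, 0, 0, 1], [-0.0464, 0.1782, -0.002, 0, 0, 0, 1], [-0.0464, 0.1782, -0.0008, 0, 0, 0, 1], [-0.0464, 0.1782, 0.0004, 0, 0, 0, 1], [-0.0464, 0.1782, 0.001, 0, 0, 0, 1]])

```text
clock: 11.15
tcp_pos: [0.5033, 0.1173, 0.1482]
orientation: [0.004, 3.139, 0.002]
contact_force: [-2.8, -2.4, 7.5]
grip_width: -0.0002
```

step_arm(commands=[[0, 0, 0.0008, 0, 0, 0, 1], [0, 0, 0.0008, 0, 0, 0, 1], [0, 0, 0.0008, 0, 0, 0, 1], [0, 0, -0.01, 0, 0, 0, 1], [-0.0156, 0.0938, -0.01, 0, 0, 0, 1], [-0.0156, 0.0938, -0.01, 0, 0, 0, 1], [-0.0156, 0.0938, -0.003, 0, 0, 0, 1], [-0.0156, 0.0938, -0.0012, 0, 0, 0, 1], [-0.0156, 0.0938, 0, 0, 0, 0, 1], [-0.0156, 0.0938, 0.001, 0, 0, 0, 1]])

```text
clock: 12.4
tcp_pos: [0.5112, 0.1635, 0.1478]
orientation: [0.005, 3.139, 0.002]
contact_force: [-0.5, 0.0, 1.3]
grip_width: -0.0004
```

step_arm(commands=[[0, 0, 0.0012, 0, 0, 0, 1], [0, 0, 0.0024, 0, 0, 0, 1], [0, 0, 0.0036, 0, 0, 0, 1], [0, 0, 0.0046, 0, 0, 0, 1], [0, 0, 0.0056, 0, 0, 0, 1], [0, 0, 0.0064, 0, 0, 0, 1], [0, 0, 0.0064, 0, 0, 0, 1], [0, 0, 0.0064, 0, 0, 0, 1], [0, 0, 0.0064, 0, 0, 0, 1], [0, 0, 0.0064, 0, 0, 0, 1]])

```text
clock: 13.65
tcp_pos: [0.5113, 0.1637, 0.1456]
orientation: [0.005, 3.139, 0.003]
contact_force: [-4.5, -0.2, 13.7]
grip_width: -0.0001
```

C+ is the corner that gave: B-, B+ and C- stopped hard at TCP z 0.148, while C+ sank about 2.6 mm at about 1 N before going hard. Lid C is therefore the warped one. Next I press its diagonally opposite corner, at the stud end on the -y side.

step_arm(commands=[[0, 0, 0.001, 0, 0, 0, 1], [0, 0, 0.001, 0, 0, 0, 1], [0, 0, 0.001, 0, 0, 0, 1], [0, 0, -0.01, 0, 0, 0, 1], [0, 0, -0.06, 0, 0, 0, 1], [-0.076, -0.0443, -0.06, 0, 0, 0, 1], [-0.152, -0.0885, -0.06, 0, 0, 0, 1], [-0.2284, -0.1328, -0.06, 0, 0, 0, 1], [-0.2284, -0.1328, -0.06, 0, 0, 0, 1], [-0.2284, -0.1328, -0.03, 0, 0, 0, 1]])

```text
clock: 14.9
tcp_pos: [0.6254, 0.0972, 0.1608]
orientation: [0.005, 3.138, 0.004]
contact_force: [0.0, 0.1, -0.3]
grip_width: -0.0002
```

```bash
python3 -c "
from h import *
print(rel([.6255,.0973,.1482]),st()['contact_force'])
f=grab_frame('scene');cv2.imwrite('pics/s2.png',cv2.resize(f['img'][150:300,180:380,::-1],(800,600)))"
```

```text
[-0.0002  0.0001  0.0252] [ 0.04710077  0.11275772 -0.26242506]
```

step_arm(commands=[[0, 0, 0.01, 0, 0, 0, 1], [0, 0, 0.017, 0, 0, 0, 1], [0, 0, 0.021, 0, 0, 0, 1], [0, 0, 0.0225, 0, 0, 0, 1], [0, 0, 0.0237, 0, 0, 0, 1], [0, 0, 0.0249, 0, 0, 0, 1], [0, 0, 0.0259, 0, 0, 0, 1], [0, 0, 0.0262, 0, 0, 0, 1], [0, 0, 0.0262, 0, 0, 0, 1], [0, 0, 0.0262, 0, 0, 0, 1]])

```text
clock: 16.2
tcp_pos: [0.6225, 0.0984, 0.1481]
orientation: [-0.003, -3.139, -0.006]
contact_force: [-12.9, -0.2, 28.3]
grip_width: 0.0
```

step_arm(commands=[[0, 0, -0.001, 0, 0, 0, 1], [0, 0, -0.006, 0, 0, 0, 1], [0, 0, -0.012, 0, 0, 0, 1], [0, 0, -0.012, 0, 0, 0, 1], [0, 0, -0.012, 0, 0, 0, 1], [0, 0, -0.012, 0, 0, 0, 1], [0, 0, -0.012, 0, 0, 0, 1], [0, 0, -0.012, 0, 0, 0, 1], [0, 0, -0.012, 0, 0, 0, 1], [0, 0, -0.012, 0, 0, 0, 1]])

```text
clock: 17.45
tcp_pos: [0.6225, 0.0984, 0.1541]
orientation: [-0.003, -3.139, -0.006]
contact_force: [0.2, -0.1, 0.7]
grip_width: -0.0003
```

```bash
python3 -c "
from h import *
o=st();print(o['joints'].round(3),o['tcp_pos'],R.from_rotvec(o['orientation']).as_matrix().round(4),rel([.6255,.0973,.1482],np.pi),o['contact_force'])
f=grab_frame('scene');cv2.imwrite('pics/s3.png',cv2.resize(f['img'][150:300,180:380,::-1],(800,600)))
f=grab_frame('wrist');cv2.imwrite('pics/w3.png',cv2.resize(f['img'][:,:,::-1],(800,600)))"
```

```text
[-0.507  0.597  0.349  1.802 -0.28   0.793  1.554] [0.62254954 0.09836283 0.1540894 ] [[-1.      0.0018 -0.0029]
 [ 0.0018  1.      0.0041]
 [ 0.0029  0.0041 -1.    ]] [-0.0059 -0.0022  0.0118  0.0007 -0.0005 -0.0003] [ 0.15569619 -0.13535888  0.70462828]
```

View pics/s3.png

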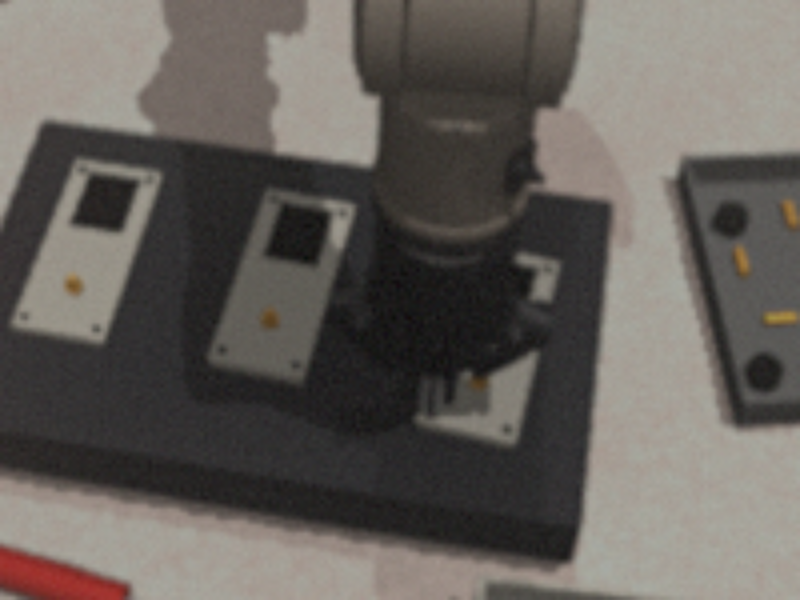

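step_arm(commands=[[-0.004, -0.002, 0.003, 0, 0, 0, 1], [-0.004, -0.002, 0.007, 0, 0, 0, 1], [-0.004, -0.002, 0.009, 0, 0, 0, 1], [-0.004, -0.002, 0.0102, 0, 0, 0, 1], [-0.004, -0.002, 0.0112, 0, 0, 0, 1], [-0.004, -0.002, 0.0119, 0, 0, 0, 1], [-0.004, -0.002, 0.0122, 0, 0, 0, 1], [-0.004, -0.002, 0.0122, 0, 0, 0, 1], [-0.004, -0.002, 0.0122, 0, 0, 0, 1], [-0.004, -0.002, 0.0122, 0, 0, 0, 1]])

```text
clock: 18.8
tcp_pos: [0.6245, 0.0974, 0.1483]
orientation: [-0.003, -3.139, -0.007]
contact_force: [-2.1, 0.8, 5.6]
grip_width: 0.0002
```

step_arm(commands=[[0, 0, 0.0006, 0, 0, 0, 1], [0, 0, 0.0006, 0, 0, 0, 1], [0, 0, -0.01, 0, 0, 0, 1], [0, 0, -0.08, 0, 0, 0, 1], [0.06, 0.03, -0.18, 0, 0, 0, -1], [0.12, 0.06, -0.25, 0, 0, 0, -1], [0.169, 0.067, -0.3, 0, 0, 0, -1], [0.169, 0.067, -0.3, 0, 0, 0, -1], [0.169, 0.067, -0.3, 0, 0, 0, -1], [0.169, 0.067, -0.3, 0, 0, 0, -1]])

```text
clock: 20.05
tcp_pos: [0.5408, 0.1299, 0.2975]
orientation: [-0.004, -3.137, -0.005]
contact_force: [-0.2, 0.0, 0.5]
grip_width: 0.0854
```

```bash
python3 - <<'E'
from h import *
import pickle
f=grab_frame("wrist");print(st()["tcp_pos"],st()["grip_width"])
pickle.dump(f,open("w2.pkl","wb"))
cv2.imwrite("pics/w2.png",cv2.resize(f["img"][:,:,::-1],(800,600),interpolation=cv2.INTER_CUBIC))
# predicted hole pixels from earlier pose, refine on dark spots
c=np.array([.5692,.1317]);th=np.radians(-9.52)
g=cv2.cvtColor(f["img"],cv2.COLOR_RGB2GRAY).astype(float)
M=np.array([(-62,-23.5),(-62,23.5),(62,-23.5),(62,23.5)])/1000
Rm=lambda t:np.array([[np.cos(t),-np.sin(t)],[np.sin(t),np.cos(t)]])
P=proj(f,np.c_[c+M@Rm(th).T,np.full(4,.0755)]);print(P.round(1)*1.5625)
E
```

```text
[0.5408059 0.1299241 0.2975415] 0.0854682020506273
[[376.5625  208.28125]
 [459.53125 222.03125]
 [345.78125 408.125  ]
 [420.78125 419.21875]]
```

View pics/w2.png

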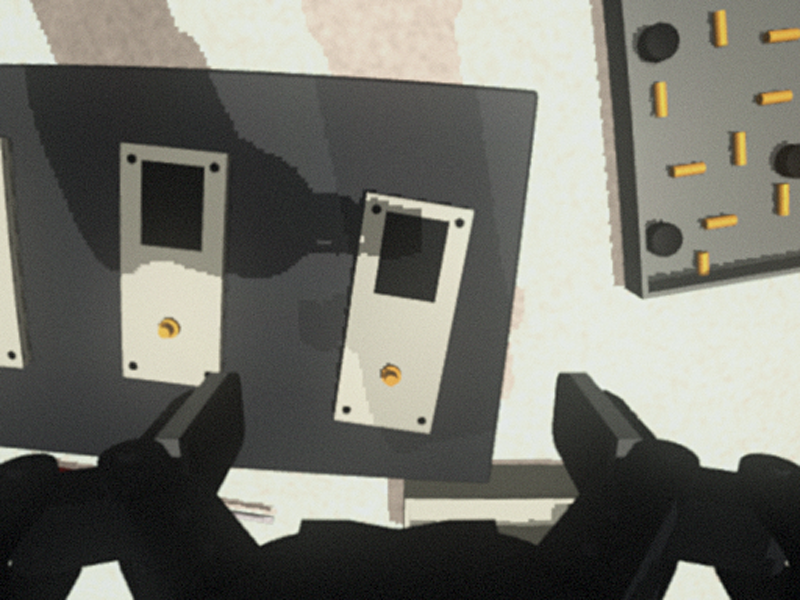

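The holes sit within 1 px of the predicted pose, so lid C has not shifted: centre (0.5692, 0.1317), yaw -9.5°. Next is the grasp, with the jaws along the lid's y axis.

```bash
python3 - <<'E'
from h import *
for z in (.18,.1352): print(rel([.5791,.130,z],np.pi-np.radians(9.52)))
a=grab_frame("scene");b=grab_frame("side")
import pickle
W=pickle.load(open("w1.pkl","rb"))
for f,n in((a,"a"),(b,"b")):
    m=masks_of("red_tray",f)[0]; c=max(cv2.findContours(m["pixels"].astype(np.uint8),0,1)[0],key=cv2.contourArea)
    h=cv2.convexHull(c).reshape(-1,2); W2=plane(f,h,.03)[:,:2]*1000
    q=cv2.approxPolyDP(cv2.convexHull(c),6,True).reshape(-1,2)
    print(n,m["p"],cv2.minAreaRect(W2.astype(np.float32)),q.tolist(),(plane(f,q,.03)[:,:2]*1000).round(0).tolist())
E
```

```text
[-0.0776 -0.0003  0.2348  0.0004 -0.0007  0.026 ]
[-0.078  -0.0006  0.3244  0.0004 -0.0007  0.026 ]
a 0.97 ((430.9333801269531, -340.2233581542969), (234.59848022460938, 161.831787109375), 4.735798358917236) [[170, 164], [157, 219], [106, 216], [124, 159]] [[327.0, -275.0], [535.0, -256.0], [543.0, -401.0], [322.0, -425.0]]
b 0.77 ((415.3672790527344, -349.0938415527344), (221.15704345703125, 152.49049377441406), 4.819553852081299) [[338, 261], [385, 301], [324, 365], [276, 312]] [[517.0, -272.0], [525.0, -414.0], [313.0, -431.0], [307.0, -286.0]]
```

step_arm(commands=[[-0.03, 0, 0.08, 0, 0, 0.013, -1], [-0.06, 0, 0.16, 0, 0, 0.026, -1], [-0.0776, 0, 0.22, 0, 0, 0.026, -1], [-0.0776, 0, 0.255, 0, 0, 0.026, -1], [-0.0778, -0.0003, 0.28, 0.0004, -0.0007, 0.026, -1], [-0.078, -0.0005, 0.3, 0.0004, -0.0007, 0.026, -1], [-0.078, -0.0005, 0.312, 0.0004, -0.0007, 0.026, -1], [-0.078, -0.0005, 0.32, 0.0004, -0.0007, 0.026, -1], [-0.078, -0.0005, 0.3244, 0.0004, -0.0007, 0.026, -1], [-0.078, -0.0005, 0.3244, 0.0004, -0.0007, 0.026, -1]])

```text
clock: 21.55
tcp_pos: [0.5792, 0.1304, 0.1359]
orientation: [0.26, 3.13, 0.001]
contact_force: [0.5, 0.4, -1.0]
grip_width: 0.0856
```

```bash
python3 - <<'E'
from h import *
print(rel([.5791,.130,.1352],np.pi-np.radians(9.52)),st()["contact_force"],st()["tcp_pos"])
f=grab_frame("wrist");cv2.imwrite('pics/w4.png',cv2.resize(f['img'][:,:,::-1],(800,600)))
E
```

```text
[ 0.0001 -0.0008  0.0014  0.0002  0.0001  0.0001] [ 0.51564469  0.38821478 -0.95913324] [0.57919166 0.13039344 0.135924  ]
```

View pics/w4.png

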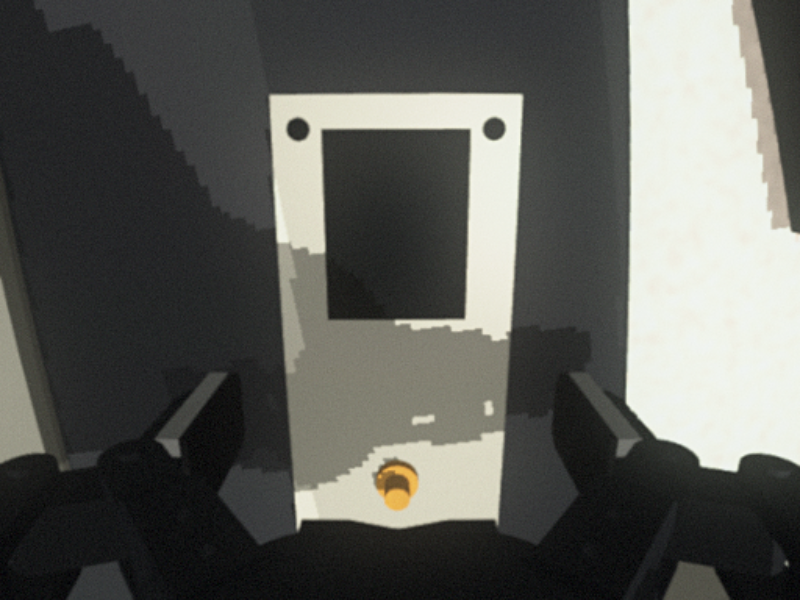

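The lid is centred between the fingers and aligned, with the stud at (397,485). Closing now.

step_arm(commands=[[0, -0.0006, 0.001, 0, 0, 0, -0.5], [0, -0.0006, 0.001, 0, 0, 0, -0.3], [0, -0.0006, 0.001, 0, 0, 0, 0], [0, -0.0006, 0.001, 0, 0, 0, 1], [0, -0.0006, 0.001, 0, 0, 0, 1], [0, -0.0006, 0.001, 0, 0, 0, 1], [0, -0.0006, 0.001, 0, 0, 0, 1], [0, -0.0006, 0.001, 0, 0, 0, 1], [0, -0.0006, 0.001, 0, 0, 0, 1], [0, -0.0006, 0.001, 0, 0, 0, 1]], newtons=40)

```text
clock: 22.85
tcp_pos: [0.5794, 0.13, 0.136]
orientation: [0.26, 3.129, 0.002]
contact_force: [-1.0, 0.1, 5.4]
grip_width: 0.0586
```

step_arm(commands=[[0, 0, -0.004, 0, 0, 0, 1], [0, 0, -0.012, 0, 0, 0, 1], [0, 0, -0.03, 0, 0, 0, 1], [0, 0, -0.06, 0, 0, 0, 1], [0, 0, -0.1, 0, 0, 0, 1], [0, 0, -0.14, 0, 0, 0, 1], [0, 0, -0.18, 0, 0, 0, 1], [0, 0, -0.22, 0, 0, 0, 1], [0, 0, -0.24, 0, 0, 0, 1], [0, 0, -0.24, 0, 0, 0, 1]])

```text
clock: 24.1
tcp_pos: [0.5795, 0.13, 0.2569]
orientation: [0.26, 3.128, 0.003]
contact_force: [0.3, 0.7, -0.4]
grip_width: 0.0585
```

```bash
python3 - <<'E'
from h import *
print(rel([.45,-.12,.256],np.pi+.04),rel([.418,-.349,.256],np.pi+.08),st()["contact_force"],st()["grip_width"])
f=grab_frame("wrist");g=grab_frame("side");cv2.imwrite('pics/w5.png',np.hstack([cv2.resize(f['img'],(400,300)),cv2.resize(g['img'][60:260,160:420],(400,300))])[:,:,::-1])
E
```

```text
[ 1.730e-01 -5.359e-01  1.000e-04  3.000e-04  4.000e-04 -3.280e-02] [ 1.605e-01 -9.982e-01 -9.000e-04  3.000e-04  5.000e-04 -3.910e-02] [ 0.30955012  0.69312068 -0.42275586] 0.058542709581785944
```

View pics/w5.png

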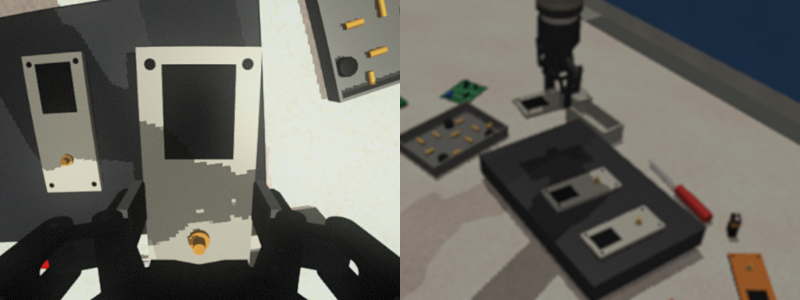

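step_arm(commands=[[0.008, -0.04, 0, 0, 0, -0.003, 1], [0.02, -0.1, 0, 0, 0, -0.006, 1], [0.035, -0.18, 0, 0, 0, -0.01, 1], [0.05, -0.26, 0, 0, 0, -0.014, 1], [0.065, -0.34, 0, 0, 0, -0.018, 1], [0.08, -0.42, 0, 0, 0, -0.022, 1], [0.095, -0.5, 0, 0, 0, -0.026, 1], [0.11, -0.58, 0, 0, 0, -0.03, 1], [0.12, -0.64, 0, 0, 0, -0.034, 1], [0.125, -0.66, 0, 0, 0, -0.039, 1]])

```text
clock: 25.45
tcp_pos: [0.4613, -0.1873, 0.2545]
orientation: [0.121, -3.138, -0.001]
contact_force: [0.7, 0.7, -0.7]
grip_width: 0.0586
```

```bash
python3 - <<'E'
from h import *
print(rel([.428,-.349,.2],np.pi+.08),st()["joints"].round(2),st()["grip_width"])
f=grab_frame("wrist");cv2.imwrite('pics/w6.png',cv2.resize(f['img'][:,:,::-1],(800,600)))
E
```

```text
[ 9.110e-02 -3.174e-01  1.089e-01  1.000e-04 -2.000e-04 -5.000e-04] [-0.18  0.26  0.52  2.05 -0.17  0.87  2.09] 0.058604804714063805
```

View pics/w6.png

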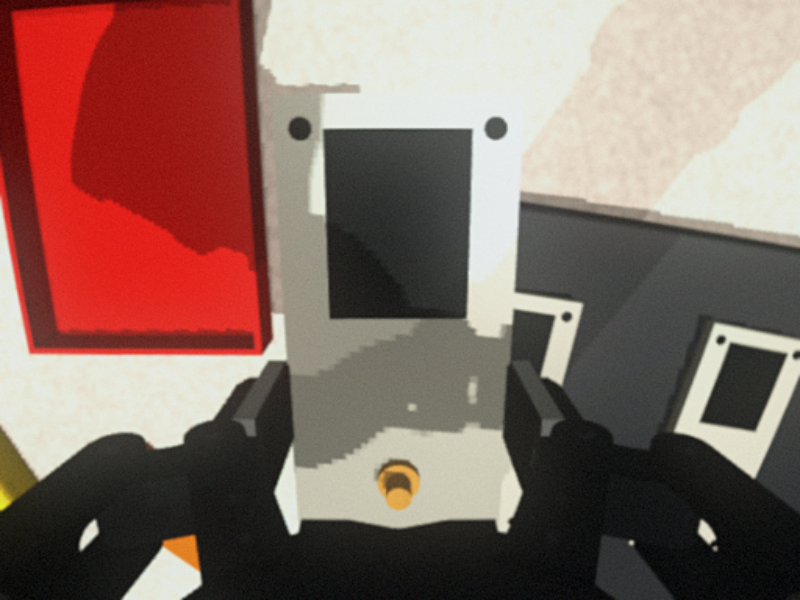

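The tray rim corners at (270,352) and (30,352) and the right edge at (250,0) are visible. I'll locate the tray from these.

```bash
python3 - <<'E'
from h import *
f=grab_frame("wrist")
X=plane(f,np.array([(271,352),(30,352),(250,3)])/1.5625,.03)[:,:2];print(X.round(4))
u=X[1]-X[0];w=np.linalg.norm(u);n=np.array([u[1],-u[0]])/w; n=n if n[0]<0 else -n
print(w,n,np.degrees(np.arctan2(-n[1],-n[0])), "edge",np.degrees(np.arctan2(*(X[0]-X[2])[::-1])))
c=(X[0]+X[1])/2+n*.105;print("centre",c)
th=np.arctan2(-n[1],-n[0]); t=c-n*.010
for z in (.2,):print(t,rel([*t,z],np.pi+th))
E
```

```text
[[ 0.5173 -0.2603]
 [ 0.5309 -0.4148]
 [ 0.324  -0.276 ]]
0.1550449654406256 [-0.9961396  -0.08778326] 5.036092579409684 edge 4.6390065490564485
centre [ 0.41953336 -0.34675207]
[ 0.42949475 -0.34587423] [ 8.840e-02 -3.129e-01  1.089e-01  1.000e-04 -1.000e-04 -1.800e-03]
```

step_arm(commands=[[0.015, -0.06, 0.01, 0, 0, 0, 1], [0.035, -0.14, 0.03, 0, 0, 0, 1], [0.055, -0.22, 0.06, 0, 0, 0, 1], [0.075, -0.28, 0.1, 0, 0, -0.001, 1], [0.0884, -0.313, 0.15, 0, 0, -0.001, 1], [0.0884, -0.313, 0.2, 0, 0, -0.001, 1], [0.0884, -0.313, 0.25, 0, 0, -0.001, 1], [0.0884, -0.313, 0.29, 0, 0, -0.001, 1], [0.0884, -0.313, 0.32, 0, 0, -0.001, 1], [0.0884, -0.313, 0.335, 0, 0, -0.001, 1]])

```text
clock: 26.8
tcp_pos: [0.4295, -0.3452, 0.086]
orientation: [0.131, -3.137, -0.002]
contact_force: [0.6, 0.4, -1.1]
grip_width: 0.0586
```

```bash
python3 - <<'E'
from h import *
o=st();print(rel([.4295,-.346,.075],np.pi+.087),o["tcp_pos"],o["contact_force"],o["grip_width"],o["joints"].round(2))
E
```

```text
[ 0.0001 -0.0016  0.0219  0.0003 -0.0003 -0.0006] [ 0.42951341 -0.34521865  0.08595261] [ 0.57036551  0.4412819  -1.08156687] 0.058572434685518225 [ 0.26  0.62  0.4   2.02 -0.42  0.58  2.6 ]
```

Descending gently to about 0.0755, correcting the slight tilt.

step_arm(commands=[[0, 0, 0.005, 0.0003, -0.0003, 0, 1], [0, 0, 0.009, 0.0003, -0.0003, 0, 1], [0, 0, 0.012, 0.0003, -0.0003, 0, 1], [0, 0, 0.0145, 0.0003, -0.0003, 0, 1], [0, 0, 0.016, 0.0003, -0.0003, 0, 1], [0, 0, 0.0172, 0.0003, -0.0003, 0, 1], [0, 0, 0.0184, 0.0003, -0.0003, 0, 1], [0, 0, 0.0195, 0.0003, -0.0003, 0, 1], [0, 0, 0.0205, 0.0003, -0.0003, 0, 1], [0, 0, 0.021, 0.0003, -0.0003, 0, 1]])

```text
clock: 28.05
tcp_pos: [0.4295, -0.3452, 0.0754]
orientation: [-0.131, 3.139, -0.0]
contact_force: [-0.3, -0.6, -0.9]
grip_width: 0.0584
```

step_arm(commands=[[0, 0, 0.0009, 0, 0, 0, 1], [0, 0, 0.0018, 0, 0, 0, 1], [0, 0, 0.0027, 0, 0, 0, 1], [0, 0, 0.0034, 0, 0, 0, 1], [0, 0, 0.0034, 0, 0, 0, 1], [0, 0, 0.0034, 0, 0, 0, 1], [0, 0, 0.0034, 0, 0, 0, 1], [0, 0, 0.0034, 0, 0, 0, 1], [0, 0, 0.0034, 0, 0, 0, 1], [0, 0, 0.0034, 0, 0, 0, 1]])

```text
clock: 29.3
tcp_pos: [0.4295, -0.3452, 0.0744]
orientation: [-0.131, 3.138, 0.0]
contact_force: [-1.7, 2.3, 8.9]
grip_width: 0.059
```

step_arm(commands=[[0, 0, 0, 0, 0, 0, 1], [0, 0, 0, 0, 0, 0, -0.5], [0, 0, 0, 0, 0, 0, -0.7], [0, 0, 0, 0, 0, 0, -1], [0, 0, 0, 0, 0, 0, -1], [0, 0, 0, 0, 0, 0, -1], [0, 0, -0.02, 0, 0, 0, -1], [0, 0, -0.08, 0, 0, 0, -1], [0, 0, -0.2, 0, 0, 0, -1], [0, 0, -0.3, 0, 0, 0, -1]])

```text
clock: 30.55
tcp_pos: [0.4293, -0.3455, 0.2269]
orientation: [-0.13, 3.138, -0.001]
contact_force: [1.0, -0.9, -0.1]
grip_width: 0.0853
```

```bash
python3 - <<'E'
from h import *
f=grab_frame("wrist");g=grab_frame("scene");s=grab_frame("side");o=st();print(o["tcp_pos"],o["grip_width"],o["contact_force"],o["clock"])
cv2.imwrite('pics/w7.png',np.hstack([cv2.resize(f['img'],(266,300)),cv2.resize(g['img'][120:320,90:380],(266,300)),cv2.resize(s['img'][120:370,150:430],(266,300))])[:,:,::-1])
E
```

```text
[ 0.43054608 -0.34629005  0.22769077] 0.08513267266032484 [-0.36047599  0.2863142  -0.20587086] 30.7
```

View pics/w7.png

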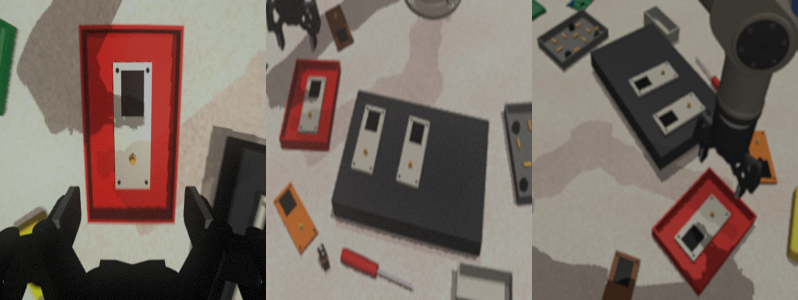

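The lid lies flat, top up, in the red tray. The other two lids are on the plate and the hand is clear, 0.15 m above the tray.

```bash
python3 -c "
from h import *
print(r.hand_in())"
```

```text
the job is handed in; nothing more can be done
None
```

I found the warped lid, rocked it back, and laid it flat, top up, in the red reject tray. It is the one nearest the parts tray, on the +y side. I handed the job in at about 31 s of the 72 s allowed.

**Finding it:** Both window-end corners of the middle lid and the -y window corner of the +y lid were hard at the same height. The +y window corner of the +y lid gave about 2.6 mm at about 1 N before going hard. I did not press the lid nearest the red tray, because the warped one had already been found.

**Rocking it back:** I pressed the diagonally opposite stud-end corner twice. The first press read too high, so I repeated it; the second read 5.6 N.

**Placing it:** I gripped the lid across its width, lowered it until it touched the tray floor at about 9 N, then released it.

**Last checks:** The final pictures show:
- the lid flat in the tray;
- the other two lids on the granite;
- the screwdriver, battery and box upright or lying as before, as far as they show;
- the hand clear of everything.

**Off target:** Three presses went over the recommended 12 N, all under the 40 N limit:

| Press | Force |
|---|---|
| First corner of the middle lid | 22.8 N |
| The corner that rocked, when it bottomed out | 13.7 N |
| First press at the stud end | 28.3 N |

A check after the stud-end presses showed the lid had not shifted.

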